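# Screw the press down on the wood block

## Task

One of the two small screw presses on the bench has a wooden block lying under its pad. Screw that press down by its round knob, clockwise, until the knob is fully home against the steel boss below it and the block is clamped where it lies. Leave the knob of the other, empty press as it is, and let go at the end.

Things in the scene. Friction and masses are not known exactly. Their poses are not given: they have to be found in the camera images.
- press_knob (a joint): turn (rad) of the round knob of the press that holds the block; grows clockwise seen from above. 0 = fully up, 8.4 = fully home (hard stop); starts at 1.6 to 3.2, so it takes several grips. The knob sinks 10 mm per full turn and stays where left. It needs about 0.06 N m; over the last 4 mm or so a sprung pad presses on the block too (about 9 N at home).
- press_grip (a point): point on that knob's vertical axis, 10 mm below its flat top, 16 mm above its underside; sinks with the knob (110 mm above the bench when home), does not turn. The knob is a ribbed black cylinder, 44 mm in diameter, 26 mm high, with a short white line on top; take it from above at any yaw.
- press: the press with the block, fixed to the bench; origin at the centre of its bed plate's underside, z up, on the screw's axis. Grey bed plate 124 x 84 x 15 mm; steel bridge 106 x 36 mm along x, top 80 mm above the bench; on it a steel boss 24 mm in diameter, 14 mm high, which the knob's underside meets when home.
- wood_block: plain loose wooden block 45 x 100 x 22 mm, lying flat on the bed plate of the press, under the pad and between the posts of the bridge; origin at the centre of its underside, y along its length. It marks the press to be screwed down.
- spare_mark (a point): outer end of the white line on top of the knob of the other press, which is built the same but empty; the point lies 18 mm from that knob's axis and moves with the knob when it is turned.
Mind the look-alikes: they are no part of the job. What is shaped like the press but orange or red is not meant.

How it is judged:
At the end, for the whole second after the job is handed in: the knob of the press with the block is screwed down to within 0.4 rad (23 degrees) of its stop at 8.4, and the block lies still under it, within 15 mm of where it was at the start and with its centre within 30 mm of the screw's axis (value of joint press_knob above 8 rad and distance of wood_block from where it was at the start of the episode below 0.015 m and horizontal distance between wood_block and press_grip below 0.03 m and linear speed of wood_block below 0.02 m/s); the robot touches nothing.
It fails at once if the knob of the empty press is turned: its white line's end moves more than 10 mm (distance of spare_mark from where it was at the start of the episode above 0.01 m).
It also fails if it takes over 58 s, if anything falls off the work surface, if the arm or the gripper's body presses on something with over 40 N, if the wrist force passes 120 N, or if a joint passes its speed limit or range.

## Robot

A 6-joint arm with a two-finger parallel gripper is mounted at the origin on a cart in front of the work surface, level with it; the furniture and walls round the work are solid. World frame = base frame: x ahead of the robot, y to its left, z up, the work surface at z = 0. Lengths are in m, angles in rad, forces in N, time in s.
With the tool pointing down it reaches from about 0.4 to 0.825 m from the base axis. Payload 7 kg.
Tool frame: the origin (TCP) lies on the centre line of the jaws, within the pads' length; the fingertips stand 11 mm ahead of it and the grasp point (between the pads) lies 8 mm behind it; z points along the fingers, y is the direction in which the jaws open and shut (so a half turn about z gives the same grasp; the last joint's range is limited). The gripper opens to 88 mm and grips with 3 to 60 N. Pads are 19 mm wide; open, the fingers measure 130 mm over their backs; the gripper's body (78 mm by 193 mm) begins 47 mm behind the grasp point.
Start: joints at [1.434, 0.359, 0.012, 0, -1.224, -0.288], TCP at [0.278, 0.615, 0.211] pointing down, gripper open.
Joint ranges: [-3.07, 3.07], [-1.43, 2.12], [-1.02, 1.25], [-3.03, 1.67], [-3.05, -0], [-3.03, 3.03]. Speed limits (rad/s): [2.39, 2.39, 3.01, 3.14, 3.14, 3.14].

## Interface

Orientations are given as [roll, pitch, yaw] about the fixed x, y, z axes, in that order (R = Rz(yaw) Ry(pitch) Rx(roll)).
In Python, from station import * gives the robot as it stands.
- The arm moves only by the tool play_rows, never from a script. Its argument "targets" is a list of rows, each a list of 7 numbers: the turn, a rotation vector about the world's x, y, z in rad, then the shift along the world's x, y, z in m, then the opening, from 0 (shut) to 1 (fully open). A call has 1 to 12 rows; each row shifts and turns the pose as measured when the row begins; what a row does not reach is not made up. A row lasts 1/8 s, in which the tool goes at most 62.5 mm and 10.7 degrees, less where a joint would pass 70% of its speed; a pose out of reach is approached as far as the arm can. A call is refused whole if a number of a shift passes 0.0625 or a number of a turn 0.188, either way. A call with a gripper value outside its range is refused whole. The fingers move at their own pace and stop on an object; "grip_force" is the grip in N (left out, the last holds). Time passes only in rows, so rows that do not move let the fingers close. It gives the time, the measured TCP pose, the force and the opening at its end, in the units of the state.
- get_state(): the state, without advancing time (a new reading comes with each control period).
- grab_frame(name): name is "scene" or "top" or "wrist"; returns (picture, depth): 400x640x3 uint8, blue, green, red; 400x640 float32, m along the optical axis (not along the pixel's ray), 0 where there is no reading.
- camera_params(name): a dict with "camera_matrix" (3x3 intrinsics, pixels), "extrinsics" (4x4, takes a point from world to camera coordinates); the wrist camera has in their place "hand_eye" (4x4, takes a point from camera to tool coordinates, whose origin is the TCP and whose axes are the flange's). Camera axes: x right, y up, looking along -z (the intrinsics and any distortion apply to the point x, -y, -z); pixel columns grow to the right and rows downward; lengths in m; the calibration is good to about 2 mm. A picture is of the moment at which its call begins: read the wrist's pose just before it. camera_params takes no time and is no camera call.
- job_done(): hands the job in, once; it reports no verdict.
The state is a dict: "t": time; "q": joint angles; "qd": joint speeds; "joint_efforts": joint torques, N m; "eef_pos": TCP position; "ee_rot": TCP orientation; "force": force on the tool from outside, world axes, zero at the start; "moment": the same for the moment, N m; "width": finger opening in m.
Only numpy, scipy, OpenCV 4.12 (cv2) and the standard library are available. Lean on these libraries where they do the work, as an engineer would, in place of code of your own. Each camera call takes 0.05 s, during which the arm holds its last target.

## Working session

There is one attempt and no reset: what is moved stays moved. The work goes in short steps, Python scripts to look and compute and a tool call to move; the robot and the scene stay as the last step left them, time stands still between calls to the robot, and variables do not carry over. Pictures are saved under pics/ and viewed, and the job is handed in when it is done.

Besides the shell and the picture viewer there is one more tool, called after "Request:" in YAML: its name, and indented under it one key for each argument. play_rows: Moves the arm, as the interface text tells. Its arguments: {"type":"object","properties":{"targets":{"type":"array","items":{"type":"array","items":{"type":"number"}}},"grip_force":{"type":"number"}},"required":["targets"]}

```bash
ls; mkdir -p pics
python3 - <<'E'
from station import *
import cv2,numpy as np
s=get_state();print({k:np.round(v,3).tolist() for k,v in s.items()})
for n in("scene","top"):
    p,d=grab_frame(n);cv2.imwrite(f"pics/{n}0.png",p);np.save(f"pics/{n}0.npy",d)
    c=camera_params(n);print(n,c)
print(camera_params("wrist"))
E
```

```text
pics
{'t': 0.0, 'q': [1.434, 0.359, 0.011, -0.0, -1.224, -0.288], 'qd': [0.0, -0.0, 0.001, -0.001, -0.001, 0.0], 'joint_efforts': [-0.001, -58.272, 29.305, 6.997, 0.007, -0.0], 'eef_pos': [0.278, 0.615, 0.21], 'ee_rot': [3.14, -0.0, -0.425], 'force': [-1.205, -1.329, -0.666], 'moment': [0.032, 0.006, -0.002], 'width': 0.088}
scene {'camera_matrix': array([[437.65434018,   0.        , 320.73869909],
       [  0.        , 437.65434018, 205.83777951],
       [  0.        ,   0.        ,   1.        ]]), 'extrinsics': array([[-0.6518138 , -0.75832266, -0.00924735,  0.37858017],
       [ 0.53116433, -0.46519594,  0.70813643, -0.39672513],
       [-0.54129773,  0.45666123,  0.70601508, -0.59521387],
       [ 0.        ,  0.        ,  0.        ,  1.        ]])}
top {'camera_matrix': array([[507.84707522,   0.        , 313.84244113],
       [  0.        , 507.84707522, 196.33886278],
       [  0.        ,   0.        ,   1.        ]]), 'extrinsics': array([[ 0.01605996, -0.99984023,  0.00784831, -0.02467534],
       [ 0.99679577,  0.01662522,  0.07824191, -0.60651868],
       [-0.07835989,  0.0065666 ,  0.99690351, -0.96338309],
       [ 0.        ,  0.        ,  0.        ,  1.        ]])}
{'camera_matrix': array([[341.96628395,   0.        , 318.37535985],
       [  0.        , 341.96628395, 195.75059146],
       [  0.        ,   0.        ,   1.        ]]), 'hand_eye': array([[ 7.63882042e-04,  9.62188691e-01,  2.72382708e-01,
         7.37868482e-02],
       [ 9.99999689e-01, -6.81109559e-04, -3.98431639e-04,
         3.12406559e-04],
       [-1.97843951e-04,  2.72382928e-01, -9.62188912e-01,
        -1.74384386e-01],
       [ 0.00000000e+00,  0.00000000e+00,  0.00000000e+00,
         1.00000000e+00]])}
```

View pics/scene0.png

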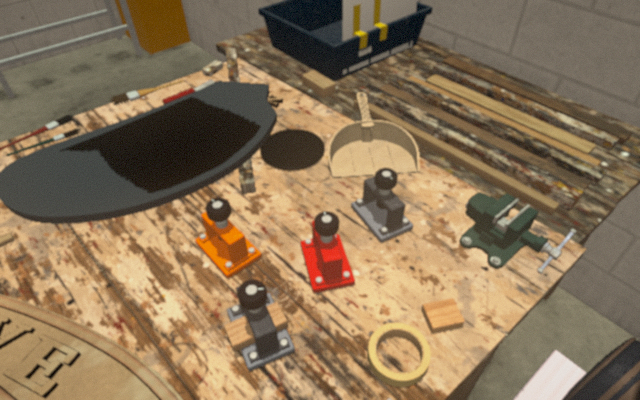

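View pics/top0.png

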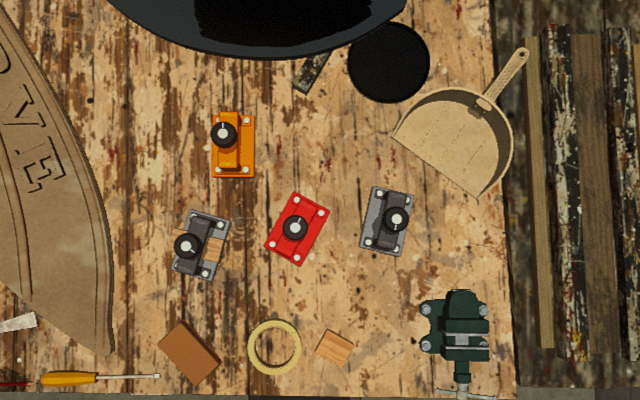

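The press with the block is the grey one, with its knob at about (187,246) in the top view and (252,294) in the scene view. The spare is at (397,219) in the top view. Next I'll measure the knob.

```bash
cat > h.py <<'E'
import numpy as np,cv2
from station import *
def ray(c,u,v):
    K=c["camera_matrix"];E=c["extrinsics"];R=E[:3,:3];t=E[:3,3]
    d=np.array([(u-K[0,2])/K[0,0],-(v-K[1,2])/K[1,1],-1.])
    return -R.T@t,R.T@d
def onplane(c,u,v,z):
    o,d=ray(c,u,v);return o+d*(z-o[2])/d[2]
def bydepth(c,u,v,dep):
    o,d=ray(c,u,v);return o+d*dep
E
python3 - <<'E'
from h import *
for n,box in(("top",(150,205,240,285)),("scene",(215,260,310,370))):
    p=cv2.imread(f"pics/{n}0.png");d=np.load(f"pics/{n}0.npy");c=camera_params(n)
    x0,y0,x1,y1=box
    cv2.imwrite(f"pics/{n}crop.png",cv2.resize(p[y0:y1,x0:x1],None,fx=6,fy=6,interpolation=cv2.INTER_CUBIC)[:600])
    P=np.array([[bydepth(c,u,v,d[v,u]) for u in range(x0,x1)] for v in range(y0,y1)])
    m=(P[...,2]>.119)&(P[...,2]<.14)
    num,l,st,ce=cv2.connectedComponentsWithStats(m.astype(np.uint8))
    for i in range(1,num):
        if st[i,4]>30: 
            Q=P[l==i];(cu,cv_),r=cv2.minEnclosingCircle(Q[:,:2].astype(np.float32))
            print(n,st[i],ce[i]+[x0,y0],np.median(Q,0),cu,cv_,r, onplane(c,*(ce[i]+[x0,y0]),.129))
    # bridge pts
    b=(P[...,2]>.072)&(P[...,2]<.086);print("bridge",P[b].mean(0),cv2.minAreaRect(P[b][:,:2].astype(np.float32)))
    g=(P[...,2]>.01)&(P[...,2]<.045);r=cv2.minAreaRect(P[g][:,:2].astype(np.float32));print("base",r)
E
```

```text
top [ 23  28  27  27 550] [186.22363636 245.72181818] [0.50946072 0.20387935 0.12944553] 0.5096656084060669 0.20560629665851593 0.023139258846640587 [0.50973883 0.20403248 0.129     ]
bridge [0.51024004 0.2022168  0.0790423 ] ((0.5095060467720032, 0.20539969205856323), (0.03677555173635483, 0.10581527650356293), 74.85631561279297)
base ((0.5107848048210144, 0.20992927253246307), (0.10195191949605942, 0.1238161027431488), 74.41580963134766)
scene [ 22  19  30  27 613] [251.25611746 291.862969  ] [0.50395208 0.20756623 0.1294353 ] 0.50749272108078 0.2054404467344284 0.02354074828326702 [0.50398969 0.20729915 0.129     ]
bridge [0.48077687 0.21394786 0.07900353] ((0.5071732401847839, 0.20550614595413208), (0.03607122600078583, 0.1060524731874466), 74.41262817382812)
base ((0.5426837801933289, 0.18580053746700287), (0.18795634806156158, 0.22331498563289642), 49.621620178222656)
```

Run:
```python
from h import *
n="top"
# where spare knob & others are
p=cv2.imread("pics/top0.png");d=np.load("pics/top0.npy");c=camera_params(n)
P=np.array([[bydepth(c,u,v,d[v,u]) for u in range(640)] for v in range(400)])
m=((P[...,2]>.115)&(P[...,2]<.145)).astype(np.uint8)
num,l,st,ce=cv2.connectedComponentsWithStats(m)
for i in range(1,num):
    if st[i,4]>60: print(st[i],ce[i],np.median(P[l==i],0).round(4))
```

```text
[210 121  27  27 547] [222.96526508 134.35283364] [0.7044 0.1462 0.1324]
[382 206  27  27 529] [395.16824197 218.86767486] [ 0.5617 -0.1555  0.1279]
[282 215  26  26 520] [294.56730769 227.40192308] [0.5445 0.0179 0.1327]
[173 233  28  27 565] [186.47964602 245.74159292] [0.5095 0.2034 0.1294]
```

View pics/topcrop.png

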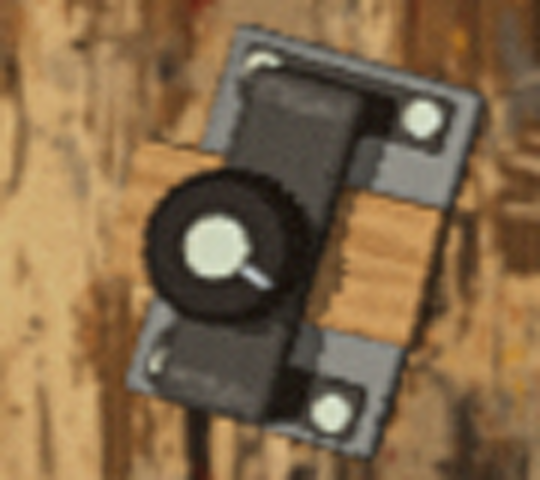

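View pics/scenecrop.png

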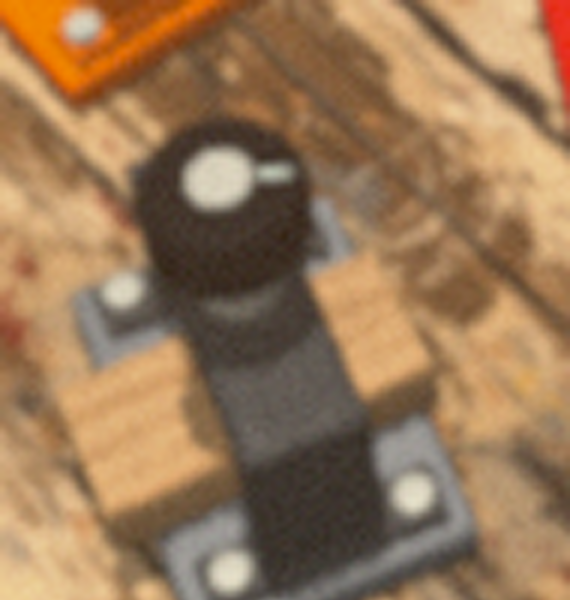

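Run:
```python
from h import *
d=np.load("pics/top0.npy");c=camera_params("top")
P=np.array([[bydepth(c,u,v,d[v,u]) for u in range(0,640,2)] for v in range(0,400,2)]).reshape(-1,3)
r=np.hypot(P[:,0]-.508,P[:,1]-.2055)
print("max z",P[:,2].max(),P[P[:,2].argmax()])
for a,b in((.03,.06),(.06,.1),(.1,.15),(.15,.2),(.2,.3)): 
    s=P[(r>a)&(r<b)];print(a,b,s[s[:,2].argmax()].round(3))
```

```text
max z 1.0080488196185688 [ 0.52948094 -0.00826174  1.00804882]
0.03 0.06 [0.472 0.225 0.083]
0.06 0.1 [0.569 0.216 0.028]
0.1 0.15 [0.507 0.057 0.078]
0.15 0.2 [0.697 0.157 0.137]
0.2 0.3 [ 0.529 -0.008  1.008]
```

Request:
play_rows:
  targets:
    - [0,0,0.17,0.019,-0.034,0,1]
    - [0,0,0.17,0.019,-0.034,0,1]
    - [0,0,0.17,0.019,-0.034,0,1]
    - [0,0,0.17,0.019,-0.034,0,1]
    - [0,0,0.17,0.019,-0.034,0,1]
    - [0,0,0.17,0.019,-0.034,0,1]
    - [0,0,0.17,0.019,-0.034,0,1]
    - [0,0,0.17,0.019,-0.034,0,1]
    - [0,0,0.17,0.019,-0.034,0,1]
    - [0,0,0.17,0.019,-0.034,0,1]
  grip_force: 25

```text
t: 1.35
eef_pos: [0.4696, 0.2635, 0.2052]
ee_rot: [3.136, 0.004, 1.334]
force: [-0.0, 0.1, 0.2]
width: 0.0873
```

Request:
play_rows:
  targets:
    - [0,0,0.1,0.02,-0.03,0,1]
    - [0,0,0.1,0.014,-0.022,0,1]
    - [0,0,0,0,0,0,1]
    - [0,0,0,0,0,0,1]

```text
t: 1.85
eef_pos: [0.5044, 0.2072, 0.2041]
ee_rot: [3.138, 0.005, 1.537]
force: [0.3, -0.8, -0.4]
width: 0.0876
```

Run:
```python
from h import *
from scipy.spatial.transform import Rotation as R
s=get_state();print(np.round(s['q'],3),s['eef_pos'],s['ee_rot'])
p,d=grab_frame("wrist");cv2.imwrite("pics/w1.png",p)
c=camera_params("wrist")
T=np.eye(4);T[:3,:3]=R.from_euler('xyz',s['ee_rot']).as_matrix();T[:3,3]=s['eef_pos']
c["extrinsics"]=np.linalg.inv(T@c["hand_eye"])
P=np.array([[bydepth(c,u,v,d[v,u]) for u in range(640)] for v in range(400)])
m=((P[...,2]>.122)&(P[...,2]<.136)&(d>0)).astype(np.uint8)
num,l,st,ce=cv2.connectedComponentsWithStats(m)
for i in range(1,num):
    if st[i,4]>200:
        Q=P[l==i];print(st[i],ce[i],np.median(Q,0),Q.mean(0),cv2.minEnclosingCircle(Q[:,:2].astype(np.float32)))
```

```text
[ 0.754  0.15  -0.29   0.007 -1.133  2.351] [0.50435452 0.20717814 0.20414923] [3.13764449 0.00548051 1.53723948]
[ 293  170   60   59 2606] [322.16807368 199.04105909] [0.5077628  0.20696393 0.13085308] [0.50774637 0.20666283 0.13041271] ((0.5078299641609192, 0.20476633310317993), 0.023192111402750015)
```

View pics/w1.png

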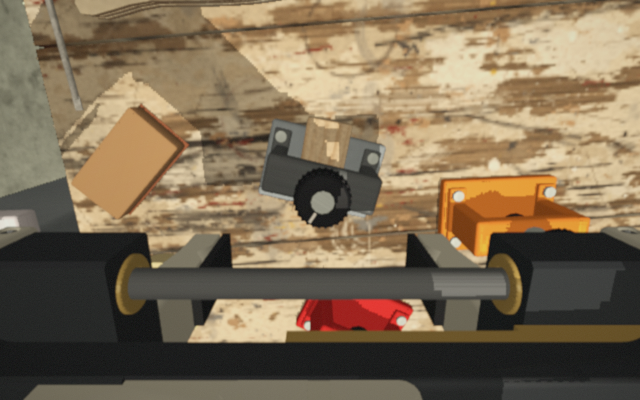

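Wrist view: the knob is at (322,203), with the block under the bridge at (328,140). All views put the axis at about (0.508, 0.206) and the knob top at z ≈ 0.130. I'll go down with the wrist wound further back, then grip.

Request:
play_rows:
  targets:
    - [0,0,0.16,0.004,-0.001,-0.025,1]
    - [0,0,0.16,0,0,-0.025,1]
    - [0,0,0.12,0,0,-0.022,1]
    - [0,0,0,0,0,-0.012,1]
    - [0,0,0,0,0,0,1]
    - [0,0,0,0,0,0,1]

```text
t: 2.65
eef_pos: [0.5074, 0.211, 0.1194]
ee_rot: [3.135, 0.004, 1.988]
force: [-0.2, -0.9, 1.2]
width: 0.0874
```

Request:
play_rows:
  targets:
    - [0,0,0,0.001,-0.005,-0.006,1]
    - [0,0,0,0,0,0,1]
    - [0,0,0,0,0,0,1]

```text
t: 3.02
eef_pos: [0.5092, 0.2062, 0.1146]
ee_rot: [3.132, 0.003, 1.986]
force: [0.9, -0.5, -0.6]
width: 0.0877
```

```bash
python3 -c "
from station import *
s=get_state();print(s['q'],s['eef_pos'],s['ee_rot'])"
```

```text
[ 0.74586717  0.232231   -0.40845681  0.00727366 -0.92243673  2.80649554] [0.50921887 0.20624025 0.11463041] [3.13244195e+00 2.98808882e-03 1.98592291e+00]
```

Request:
play_rows:
  targets:
    - [-0.004,0.008,0,-0.001,0,-0.003,1]
    - [0,0,0,0,0,0,0.4]
    - [0,0,0,0,0,0,0.3]
    - [0,0,0,0,0,0,0.3]
    - [0,0,0,0,0,0,0.3]
  grip_force: 25

```text
t: 3.65
eef_pos: [0.5083, 0.2063, 0.1117]
ee_rot: [-3.142, 0.003, 1.986]
force: [0.0, -0.3, 1.5]
width: 0.0532
```

Request:
play_rows:
  targets:
    - [0,0,0,0,0,0,0.3]
    - [0,0,0,0,0,0,0.3]
    - [0,0,0,0,0,0,0.3]
    - [0,0,0,0,0,0,0.3]

```text
t: 4.15
eef_pos: [0.5073, 0.2058, 0.1116]
ee_rot: [-3.14, 0.003, 1.985]
force: [-0.3, -0.9, 2.1]
width: 0.042
```

Request:
play_rows:
  targets:
    - [0,0,-0.12,0,0,-0.0002,0.3]
    - [0,0,-0.15,0,0,-0.0002,0.3]
    - [0,0,-0.15,0,0,-0.0002,0.3]
    - [0,0,-0.15,0,0,-0.0002,0.3]

```text
t: 4.65
eef_pos: [0.5078, 0.2059, 0.1107]
ee_rot: [-3.14, 0.004, 1.399]
force: [-0.5, 0.5, 0.9]
width: 0.042
```

```bash
python3 -c "
from station import *
s=get_state();print(s['q'],s['eef_pos'],s['ee_rot'],s['force'],s['moment'])"
```

```text
[ 7.43794287e-01  2.41562451e-01 -4.03784185e-01  1.56086280e-03
 -9.28987190e-01  2.22528850e+00] [0.5077676  0.20588248 0.11068972] [-3.1404281   0.00356606  1.39922516] [-0.54846377  0.53956494  0.88702868] [-0.22795009  0.16776971  0.01882816]
```

Request:
play_rows:
  targets:
    - [0,0,-0.15,0,0,-0.0002,0.3]
    - [0,0,-0.15,0,0,-0.0002,0.3]
    - [0,0,-0.15,0,0,-0.0002,0.3]
    - [0,0,-0.15,0,0,-0.0002,0.3]
    - [0,0,-0.15,0,0,-0.0002,0.3]
    - [0,0,-0.15,0,0,-0.0002,0.3]
    - [0,0,-0.15,0,0,-0.0002,0.3]
    - [0,0,-0.15,0,0,-0.0002,0.3]
    - [0,0,-0.15,0,0,-0.0002,0.3]
    - [0,0,-0.15,0,0,-0.0002,0.3]

```text
t: 5.9
eef_pos: [0.5086, 0.2048, 0.1082]
ee_rot: [3.14, 0.004, -0.15]
force: [-1.0, 0.0, 1.6]
width: 0.042
```

Run:
```python
from h import *
s=get_state();print(s['q'],s['eef_pos'],s['ee_rot'],s['force'],s['moment'])
for n,(x0,y0,x1,y1) in(("wrist",(200,100,440,300)),("scene",(200,220,320,370))):
    p,d=grab_frame(n);cv2.imwrite(f"pics/{n}2.png",cv2.resize(p[y0:y1,x0:x1],None,fx=3,fy=3))
```

```text
[ 0.73833498  0.24562057 -0.40289604 -0.00311305 -0.92582435  0.6840254 ] [0.50858891 0.20482926 0.10821413] [ 3.14041145  0.00416428 -0.15031432] [-0.97575017  0.03316851  1.57284082] [-0.18337844  0.49853683  0.06565977]
```

View pics/wrist2.png

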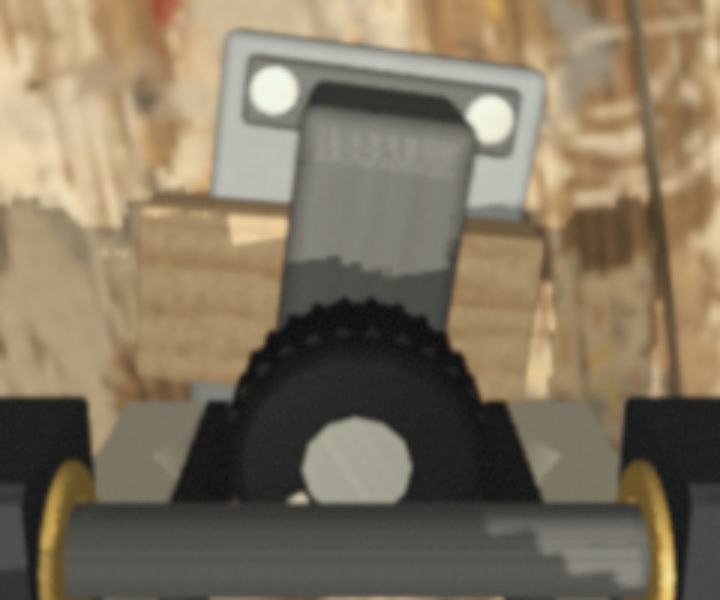

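View pics/scene2.png

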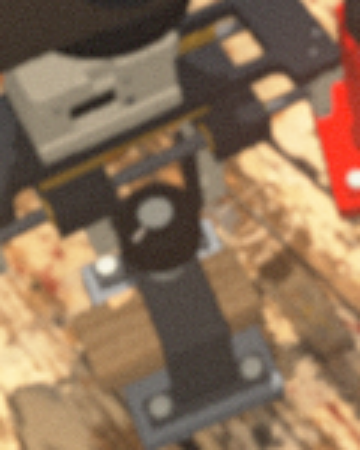

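The knob's white line has kept its place relative to the gripper, so there's no slip, and the block is in place. I'll keep turning.

Request:
play_rows:
  targets:
    - [0,0,-0.15,0,0,-0.0002,0.3]
    - [0,0,-0.15,0,0,-0.0002,0.3]
    - [0,0,-0.15,0,0,-0.0002,0.3]
    - [0,0,-0.15,0,0,-0.0002,0.3]
    - [0,0,-0.15,0,0,-0.0002,0.3]
    - [0,0,-0.15,0,0,-0.0002,0.3]
    - [0,0,-0.15,0,0,-0.0002,0.3]
    - [0,0,-0.15,0,0,-0.0002,0.3]
    - [0,0,-0.15,0,0,-0.0002,0.3]
    - [0,0,-0.15,0,0,-0.0002,0.3]
  grip_force: 30

```text
t: 7.25
eef_pos: [0.5076, 0.2041, 0.1058]
ee_rot: [3.138, 0.004, -1.652]
force: [-2.2, 0.3, 2.1]
width: 0.0421
```

```bash
python3 -c "
from station import *
s=get_state();print(s['q'],s['eef_pos'],s['ee_rot'],s['force'],s['moment'])"
```

```text
[ 0.73635373  0.24469124 -0.40919941 -0.00665551 -0.91639404 -0.81348619] [0.50760979 0.20405505 0.1058328 ] [ 3.13809797  0.00399302 -1.65198553] [-2.21055856  0.25943725  2.12284215] [0.00442285 0.68180686 0.06163497]
```

Request:
play_rows:
  targets:
    - [0,0,-0.15,0,0.0007,-0.0002,0.3]
    - [0,0,-0.15,0,0.0005,-0.0003,0.3]
    - [0,0,-0.15,0,0,-0.0003,0.3]
    - [0,0,-0.15,0,0,-0.0002,0.3]
    - [0,0,-0.15,0,0,-0.0003,0.3]
    - [0,0,-0.15,0,0,-0.0002,0.3]
    - [0,0,-0.15,0,0,-0.0003,0.3]
    - [0,0,-0.15,0,0,-0.0002,0.3]
    - [0,0,-0.15,0,0,-0.0002,0.3]
    - [0,0,-0.15,0,0,-0.0002,0.3]
    - [0,0,-0.15,0,0,-0.0002,0.3]
    - [0,0,-0.15,0,0,-0.0002,0.3]

```text
t: 8.75
eef_pos: [0.5067, 0.2052, 0.103]
ee_rot: [3.137, 0.002, 2.824]
force: [-1.3, 0.1, 0.3]
width: 0.0417
```

Run:
```python
from h import *
s=get_state();print(s['q'],s['eef_pos'],s['ee_rot'],s['force'],s['moment'])
for n,(x0,y0,x1,y1) in(("wrist",(200,100,440,300)),("scene",(200,220,320,370))):
    p,d=grab_frame(n);cv2.imwrite(f"pics/{n}3.png",cv2.resize(p[y0:y1,x0:x1],None,fx=3,fy=3))
```

```text
[ 7.42917619e-01  2.43825957e-01 -4.20663903e-01 -6.13901880e-04
 -9.01416513e-01 -2.63073188e+00] [0.5067363  0.20524975 0.10299412] [3.13709081e+00 1.96920445e-03 2.82419054e+00] [-1.31689087  0.14973692  0.33125684] [-0.00752995  0.31361032  0.01956366]
```

View pics/wrist3.png

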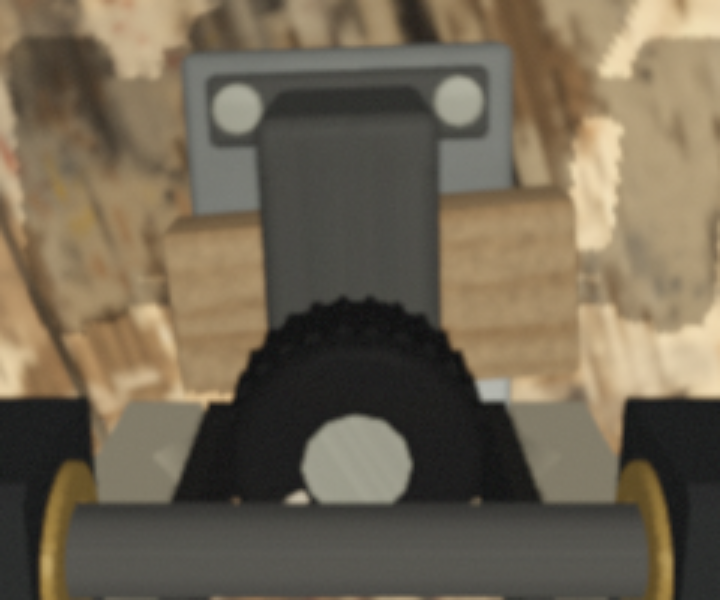

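No slip over 5.44 rad. Next I'll open, unwind the wrist and regrip for the rest.

Request:
play_rows:
  targets:
    - [0,0,0,0,0,0,0.9]
    - [0,0,0,0,0,0,0.9]
    - [0,0,0,0,0,0,0.9]
    - [0,0,0,0,0,0,0.9]
    - [0,0,0,0,0,0,0.9]

```text
t: 9.48
eef_pos: [0.5075, 0.2055, 0.1031]
ee_rot: [3.136, 0.003, 2.838]
force: [-0.1, 0.8, 0.2]
width: 0.0783
```

Request:
play_rows:
  targets:
    - [0,0,0.17,0,0,0,0.9]
    - [0,0,0.17,0,0,0,0.9]
    - [0,0,0.17,0,0,0,0.9]
    - [0,0,0.17,0,0,0,0.9]
    - [0,0,0.17,0,0,0,0.9]
    - [0,0,0.17,0,0,0,0.9]
    - [0,0,0.17,0,0,0,0.9]
    - [0,0,0.17,0,0,0,0.9]
    - [0,0,0.17,0,0,0,0.9]
    - [0,0,0.17,0,0,0,0.9]
    - [0,0,0.17,0,0,0,0.9]
    - [0,0,0,0,0,0,0.9]

```text
t: 10.98
eef_pos: [0.5077, 0.2055, 0.1032]
ee_rot: [3.136, 0.003, -1.512]
force: [-0.5, -0.2, -1.3]
width: 0.079
```

Run:
```python
from h import *
s=get_state();print(s['q'],s['eef_pos'],s['ee_rot'],s['force'],s['moment'])
```

```text
[ 0.73776281  0.25021282 -0.4083072  -0.0076067  -0.91437106 -0.67394186] [0.50769346 0.20550621 0.1031805 ] [ 3.13619045  0.00338478 -1.51163313] [-0.48975943 -0.16469675 -1.29910851] [ 0.03078276 -0.04629565  0.00211748]
```

Regrip, then turn on to the stop.

Request:
play_rows:
  targets:
    - [0,0,0,0,0,-0.0005,0.4]
    - [0,0,0,0,0,0,0.3]
    - [0,0,0,0,0,0,0.3]
    - [0,0,0,0,0,0,0.3]
    - [0,0,0,0,0,0,0.3]
    - [0,0,0,0,0,0,0.3]
    - [0,0,0,0,0,0,0.3]
    - [0,0,0,0,0,0,0.3]
  grip_force: 30

```text
t: 11.98
eef_pos: [0.5075, 0.2054, 0.1026]
ee_rot: [3.136, 0.003, -1.52]
force: [-0.8, 0.3, 0.8]
width: 0.0426
```

Request:
play_rows:
  targets:
    - [0,0,-0.1,0,0,-0.0002,0.3]
    - [0,0,-0.1,0,0,-0.0002,0.3]
    - [0,0,-0.1,0,0,-0.0001,0.3]
    - [0,0,-0.1,0,0,-0.0001,0.3]

```text
t: 12.48
eef_pos: [0.5077, 0.2055, 0.102]
ee_rot: [3.136, 0.003, -1.932]
force: [-1.1, 0.4, -0.4]
width: 0.042
```

Run:
```python
from h import *
s=get_state();print(s['q'],s['eef_pos'],s['ee_rot'],s['force'],s['moment'])
```

```text
[ 0.73750075  0.25012269 -0.41157906 -0.00794735 -0.90862502 -1.09354348] [0.50768965 0.20545011 0.10197984] [ 3.13623188  0.00328355 -1.93173267] [-1.13290344  0.42141517 -0.44317447] [-0.00603328 -0.19300683  0.03133533]
```

Request:
play_rows:
  targets:
    - [0,0,-0.1,0,0,-0.0001,0.3]
    - [0,0,-0.1,0,0,-0.0001,0.3]

```text
t: 12.72
eef_pos: [0.5078, 0.2054, 0.1017]
ee_rot: [3.136, 0.003, -2.138]
force: [0.4, 0.7, -0.9]
width: 0.0417
```

Run:
```python
from h import *
s=get_state();print(s['eef_pos'],s['ee_rot'],s['force'],s['moment'])
```

```text
[0.50778643 0.20541556 0.10166342] [ 3.13635488  0.00323847 -2.13841909] [ 0.39448744  0.70360714 -0.85306536] [ 0.0446055  -0.10393004  0.03120443]
```

Request:
play_rows:
  targets:
    - [0,0,-0.1,0,0,-0.0001,0.3]
    - [0,0,-0.1,0,0,-0.0001,0.3]

```text
t: 12.98
eef_pos: [0.5079, 0.2054, 0.1014]
ee_rot: [3.137, 0.003, -2.345]
force: [0.4, 0.1, -0.3]
width: 0.0421
```

Run:
```python
from h import *
s=get_state();print(s['eef_pos'],s['ee_rot'],s['force'],s['moment'])
p,d=grab_frame("wrist");cv2.imwrite(f"pics/w4.png",cv2.resize(p[100:300,200:440],None,fx=3,fy=3))
```

```text
[0.50789027 0.2053625  0.1013546 ] [ 3.13654071  0.00316804 -2.34499793] [ 0.40372023  0.09576853 -0.33978347] [ 0.01795066 -0.15367234  0.10327351]
```

View pics/w4.png

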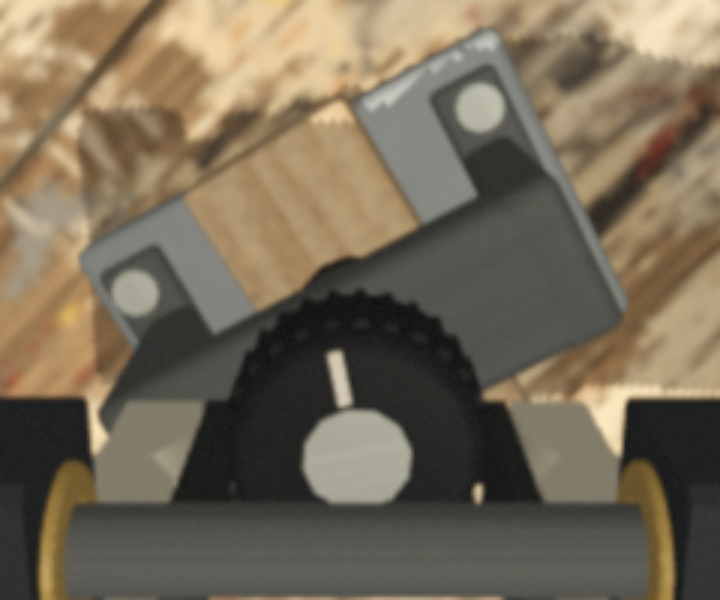

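Request:
play_rows:
  targets:
    - [0,0,-0.1,0,0,-0.0001,0.3]
    - [0,0,-0.1,0,0,-0.0001,0.3]
    - [0,0,-0.1,0,0,0,0.3]

```text
t: 13.4
eef_pos: [0.508, 0.2052, 0.101]
ee_rot: [3.137, 0.003, -2.653]
force: [-1.3, -0.5, -0.7]
width: 0.042
```

Run:
```python
from h import *
s=get_state();print(s['eef_pos'],s['ee_rot'],s['force'],s['moment'],s['q'][5])
p,d=grab_frame("wrist");cv2.imwrite(f"pics/w5.png",cv2.resize(p[100:300,200:440],None,fx=3,fy=3))
```

```text
[0.50802754 0.20524997 0.10096538] [ 3.13698444e+00  3.03866841e-03 -2.65254186e+00] [-1.34695341 -0.53891539 -0.71194868] [-0.02784738  0.09875862  0.7303322 ] -1.817535020583472
```

View pics/w5.png

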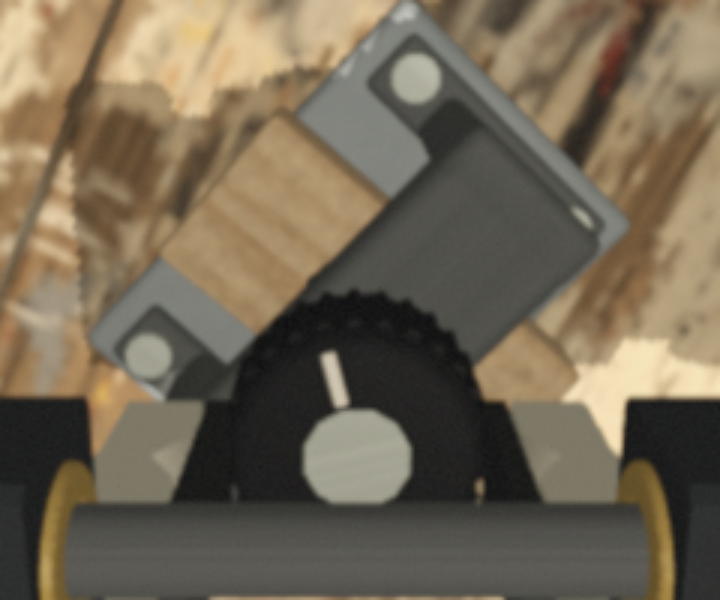

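The moment jumped to 0.73 N m and the line has begun to slip in the jaws, so the knob is on its hard stop. I'll release and lift.

Request:
play_rows:
  targets:
    - [0,0,0,0,0,0,1]
    - [0,0,0,0,0,0,1]
    - [0,0,0,0,0,0,1]
    - [0,0,0,0,0,0,1]
    - [0,0,0,0,0,0,1]
    - [0,0,0,0,0,0.02,1]
    - [0,0,0,0,0,0.04,1]
    - [0,0,0,0,0,0.04,1]
    - [0,0,0,0,0,0.03,1]
    - [0,0,0,0,0,0,1]
    - [0,0,0,0,0,0,1]

```text
t: 14.82
eef_pos: [0.507, 0.2044, 0.2341]
ee_rot: [3.137, 0.001, -2.65]
force: [0.2, -0.3, -0.6]
width: 0.0878
```

Run:
```python
from h import *
from scipy.spatial.transform import Rotation as R
s=get_state();print(s['eef_pos'],s['ee_rot'],s['force'])
p,d=grab_frame("wrist");cv2.imwrite("pics/w6.png",p)
c=camera_params("wrist")
T=np.eye(4);T[:3,:3]=R.from_euler('xyz',s['ee_rot']).as_matrix();T[:3,3]=s['eef_pos']
c["extrinsics"]=np.linalg.inv(T@c["hand_eye"])
P=np.array([[bydepth(c,u,v,d[v,u]) for u in range(640)] for v in range(400)])
r=np.hypot(P[...,0]-.508,P[...,1]-.2055)
print("knob top z",np.median(P[(r<.019)&(P[...,2]>.1)],0))
print("bridge z",np.median(P[(r<.05)&(P[...,2]>.07)&(P[...,2]<.09)],0))
p,d=grab_frame("scene");cv2.imwrite("pics/s6.png",p)
```

```text
[0.50695976 0.20444726 0.23413595] [ 3.13688770e+00  1.32369909e-03 -2.64990929e+00] [ 0.22590522 -0.27430706 -0.57551451]
knob top z [0.5075789  0.20521124 0.12078928]
bridge z [0.48446621 0.20365641 0.08041406]
```

View pics/w6.png

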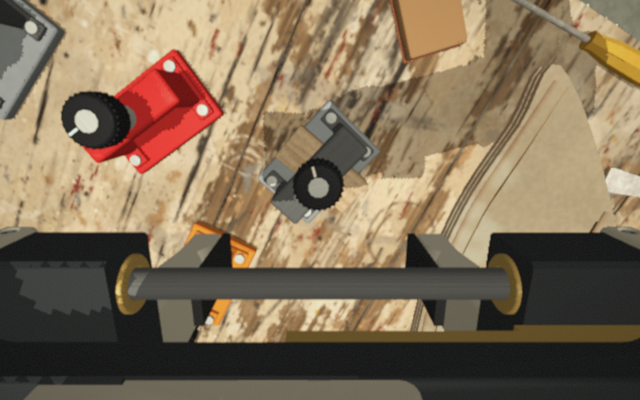

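View pics/s6.png

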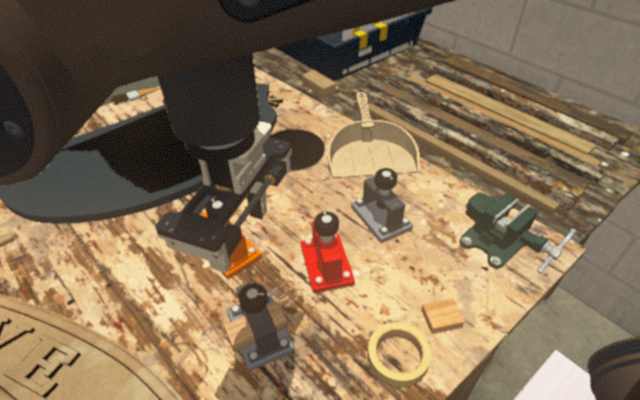

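The knob top measures 0.1208 m, with the bridge (true height 0.080) reading 0.0804, so it is home at about 0.120. The block is in place at (240,330) in the scene view and the spare at (385,178) is untouched.

```bash
python3 -c "
from station import *
print(job_done())"
```

```text
the job is handed in; nothing more can be done
None
```

I screwed down the press holding the block in two grips and turned it until it met its stop. I then opened the gripper, lifted it about 13 cm clear and handed the job in at about 15 s.

- **Stop reached:** I turned the gripper about 6.5 rad in all. At the end the moment about the knob's axis jumped from 0.10 to 0.73 N m, and the white line began to slip in the jaws. Before that I saw no slip.
- **Knob height:** the top fell from about 0.130 m to 0.1208 m, where 0.120 is home. The bridge, which should be 0.080, read 0.0804, so the remaining difference looks like depth error.
- **Block and spare press:** in the last pictures the block still lies across the bed, where it was. The spare knob looks unchanged and the arm never came near it. I judged both by eye and did not measure them again.
- **Gripper:** its force reading after lifting was near zero, so it is touching nothing.

No check failed. The height check is only good to about 0.4 mm (0.25 rad), so the jump in moment is the main evidence that the knob is home.

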